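# Close up the packed boxes

### The job

Before the bench is brushed down, shut the two containers that have goods in them: with the fingertips push the sliding lid of the wooden box that holds the little cartons fully home, and push the raised hinged lid of the tin over and down until it is fully shut. The other wooden box is empty: leave its lid open as it is. Only push, and gently: do not lift the containers or shove them along the bench, keep the goods inside, and leave everything else where it stands.

Things in the scene. Friction and masses are not known exactly. Their poses are not given: they have to be found in the camera images.
- full_box: The wooden box to be shut, the one with two small yellow cartons lying in it: plain wooden pencil-type box, 66 mm wide (x), 200 mm long (y), 45 mm high, walls 6 mm, about 0.6 kg, standing loose on the bench. Origin: centre of its underside; z up. Its lid slides along the box's y axis and sticks out past the -y end (the end nearer the robot) while open; the inside shows at the +y end. 
- full_box_lid_end (a point): middle of the outer end face of the sliding lid of the filled box (face 52 mm wide, 5 mm high, its middle 39.5 mm above the box's underside). It is the face at the end that sticks out, looking along the box's -y. Pushed along the box's +y it slides in; with the lid home it is flush with the end wall below it, 100 mm from the box's centre, at box -y. The sliding takes about 1 N.
- full_box_lid (a joint): how far the filled box's lid is slid out, m: 0 = home, 0.06 to 0.10 at the start
- empty_box: The box to be left open, alike but with nothing in it: plain wooden pencil-type box, 66 mm wide (x), 200 mm long (y), 45 mm high, walls 6 mm, about 0.6 kg, standing loose on the bench. Origin: centre of its underside; z up. Its lid slides along the box's y axis and sticks out past the -y end (the end nearer the robot) while open; the inside shows at the +y end. 
- empty_box_lid_end (a point): middle of the outer end face of the sliding lid of the empty box (face 52 mm wide, 5 mm high, its middle 39.5 mm above the box's underside). It is the face at the end that sticks out, looking along the box's -y. Pushed along the box's +y it slides in; with the lid home it is flush with the end wall below it, 100 mm from the box's centre, at box -y.
- empty_box_lid (a joint): how far the empty box's lid is slid out, m: 0 = home, 0.06 to 0.10 at the start; it must stay as it is
- tin: printed metal tin with a hinged lid, 95 mm (x) by 129 mm (y), 43 mm high when shut, about 0.7 kg, standing loose on the bench between the boxes; two flat sachets lie in it. Origin: centre of its underside; z up; -x is its front (roughly towards the robot), the hinge runs along its +x side.
- tin_hinge (a point): middle of the tin's hinge line: 45 mm to the tin's +x from its centre, 31 mm above its underside; the hinge line lies along the tin's y. When shut, the lid's flat outer face lies 11 mm above this line and reaches 90 mm forward (tin -x) of it.
- tin_lid_front (a point): middle of the free edge of the tin lid, on its outer face: 90 mm from the hinge line along the lid and 11 mm from it square to the lid (outwards). With the lid raised it is the top of the lid, some 0.12 m above the bench, and the outer face looks to the tin's +x, away from the robot.
- tin_lid (a joint): opening angle of the tin's lid, rad: 0 = shut, 1.57 = upright, 1.45 to 1.8 at the start (so upright or leaning back a little). The hinge is stiff: the lid stays where it is left and takes about 1 N at its free edge to turn.
- carton_0: small yellow folding carton 37x72x19 mm lying in the filled box, under its opening. Origin: centre of its underside; long axis y
- carton_1: a second such carton in the filled box, partly under the lid. Origin: centre of its underside; long axis y
- sachet_a: flat paper sachet 38x52x8 mm lying in the tin, on its +y half. Origin: centre of its underside
- sachet_b: flat paper sachet 38x52x8 mm lying in the tin, on its -y half. Origin: centre of its underside
- weight: brass scale weight, 34 mm across, 50 mm high, a bystander. Origin: centre of its underside
- stamp: wooden rubber stamp, 30x60x68 mm, a bystander. Origin: centre of its underside
- tape: flat roll of gummed tape, 75 mm across, 19 mm high, a bystander. Origin: centre of its underside
- saffron: round screw jar, 49 mm across, 76 mm high, a bystander. Origin: centre of its underside
- jar_a: spice jar, 42 mm across, 97 mm high, at the back of the bench, a bystander. Origin: centre of its underside
- jar_b: spice jar, 42 mm across, 96 mm high, at the back of the bench, a bystander. Origin: centre of its underside
Things that resemble listed ones, but are neither listed nor needed, are in the scene too. Of the things like the tin, leave any that is pink; of the rest the smaller one is meant.

How it is judged (in metres and radians):
At the end, for the whole second after the job is handed in: Filled box: lid home within 5 mm. Tin: lid shut within 0.08 rad. Empty box: lid still over 40 mm open, its end within 30 mm of its start. Boxes and tin flat, at rest, within 50 mm of their starts, goods inside; bystanders within 30 mm of theirs (value of joint full_box_lid below 0.005 m and value of joint tin_lid below 0.08 rad and value of joint empty_box_lid above 0.04 m and distance of each of empty_box_lid_end, weight, stamp, tape, saffron, jar_a, jar_b from where it was at the start of the episode below 0.03 m and distance of each of full_box, empty_box, tin from where it was at the start of the episode below 0.05 m and height (world z) of each of full_box, empty_box, tin below 0.008 m and angle between each of full_box, empty_box, tin's own z axis and vertical below 0.06 rad and linear speed of each of full_box, empty_box, tin below 0.02 m/s and x of carton_0 in the frame of full_box between -0.03 and 0.03 m and y of carton_0 in the frame of full_box between -0.095 and 0.095 m and x of carton_1 in the frame of full_box between -0.03 and 0.03 m and y of carton_1 in the frame of full_box between -0.095 and 0.095 m and x of sachet_a in the frame of tin between -0.042 and 0.042 m and y of sachet_a in the frame of tin between -0.062 and 0.062 m and x of sachet_b in the frame of tin between -0.042 and 0.042 m and y of sachet_b in the frame of tin between -0.062 and 0.062 m); the robot touches nothing.
It fails at once if something that stands by (weight, stamp, tape, jars) is pushed more than 30 mm from its place (distance of any of weight, stamp, tape, saffron, jar_a, jar_b from where it was at the start of the episode above 0.03 m).
It fails at once if a wooden box or the tin is lifted or tipped (height (world z) of any of full_box, empty_box, tin above 0.02 m or angle between any of full_box, empty_box, tin's own z axis and vertical above 0.25 rad).
It fails at once if a wooden box or the tin is shoved more than 50 mm along the bench (distance of any of full_box, empty_box, tin from where it was at the start of the episode above 0.05 m).
It fails at once if the goods are taken out: a carton rises in its box or a sachet in the tin (height (world z) of any of carton_0, carton_1, sachet_a, sachet_b above 0.045 m).
It also fails if it takes over 58 s, if anything falls off the work surface, if the arm or the gripper's body presses on something with over 40 N, if the wrist force passes 120 N, or if a joint passes its speed limit or range.

### The arm

A 6-joint arm with a two-finger parallel gripper is mounted at the origin on the work surface; the furniture and walls round the work are solid. World frame = base frame: x ahead of the robot, y to its left, z up, the work surface at z = 0. Lengths are in m, angles in degrees, forces in N, time in s.
With the tool pointing down it reaches from about 0.3 to 0.95 m from the base axis. Payload 3.1 kg.
Tool frame: the origin (TCP) lies on the front face of the gripper's body, between the roots of the fingers; the fingertips stand 73 mm ahead of it and the grasp point (between the pads) lies manip.grasp_offset ahead of it (manip.grasp_offset is the distance from the TCP to the grasp point, in m); z points along the fingers, y is the line along which they close (so a half turn about z gives the same grasp; the last joint's range is limited). The gripper opens to 85 mm and grips with 20 to 120 N. Pads are 22 mm wide; open, the fingers measure 114 mm over their backs; the gripper's body (76 mm by 85 mm) begins 54 mm behind the grasp point. The pads swing forward as they close: fully open they stand 13 mm farther back than shut.
Start: joints at [-77.561, 17.653, 93.61, -0, 68.738, -3.994], TCP at [0.177, -0.599, 0.304] pointing down, gripper open.
Joint ranges: [-175.34, 175.34], [-45.06, 112.39], [2.9, 150.54], [-68.45, 248.45], [3.09, 151.38], [-168.51, 168.51]. Speed limits (degrees/s): [159.86, 159.86, 180, 180, 180, 180].

### API

Orientations are given as a 3x3 rotation matrix whose columns are the frame's x, y, z axes.
In Python, from cell import manip gives the robot as it stands.
- The arm moves only by the shell command python3 -m creep 'ROWS' [FORCE]. ROWS is JSON, a list of rows, each an object with "hand": the opening, from 0 (shut) to 1 (fully open); "linear": the shift along the tool's x, y, z in mm, a list of three; "turn": the turn about the tool's z in degrees. A call has 1 to 10 rows; each row shifts and turns the commanded pose from where the row before left it, along the tool's axes as they then stand; what a row does not reach is not made up. A row lasts 1/8 s, in which the tool goes at most 62.5 mm and 10.7 degrees, less where a joint would pass 70% of its speed; a pose out of reach is approached as far as the arm can. A call is refused whole if a number of a shift passes 62.5 or a number of a turn 10.7, either way. A call with a gripper value outside its range is refused whole. The fingers move at their own pace and stop on an object; FORCE is the grip in N (left out, the last holds). Time passes only in rows, so rows that do not move let the fingers close. It gives the time, the measured TCP pose, the force, the opening and the grip force at its end, in the units of the state.
- manip.get_state(): the state, without advancing time (a new reading comes with each control period).
- manip.get_image(name): name is "scene" or "top" or "wrist"; returns the picture (400x640x3 uint8, red, green, blue); there is no depth.
- manip.get_calibration(name): a dict with "mtx" (3x3 intrinsics, pixels), "k1" (the pictures are not rectified: a ray, as slopes to the right and down, at radius r is drawn at 1 + k1 r^2 times it, then the intrinsics apply), "R" (3x3) and "t" (3): a world point X has camera coordinates R X + t; the wrist camera has in their place "mount" (4x4, takes a point from camera to tool coordinates, whose origin is the TCP and whose axes are the flange's). Camera axes: x right, y down, z forward; pixel columns grow to the right and rows downward; lengths in m; the calibration is good to about 2 mm. A picture is of the moment at which its call begins: read the wrist's pose just before it. get_calibration takes no time and is no camera call.
- manip.sign_off(): hands the job in; it is judged then, once.
Trained networks look in the newest picture that a camera, given by its name, has taken for a name from the list of things; names that differ only in an ending like _2 or _b are one class to them, and where a whole thing is asked for, a point or a joint stands for the part that bears it (a point fixed in the world has none). Each returns a list of dicts, best first, with "score" (0 to 1); they miss things now and then, are a little off and sometimes report something else, mostly with a low value. They report only what shows in the picture. A call takes as long as a camera call. They do not tell look-alikes from the thing itself.
- manip.boxes_of(camera, thing): "rect" ([left, top, right, bottom] in pixels, round what is visible of it).
- manip.silhouettes(camera, thing): "pixels" (400x640 bool, what is visible of it) and "rect" ([left, top, right, bottom] in pixels, round what is visible of it).
The state is a dict: "time_s": time; "joint_pos": joint angles; "dq": joint speeds; "joint_efforts": joint torques, N m; "eef_pos": TCP position; "orientation": TCP orientation; "wrist_force": force on the tool from outside, world axes, zero at the start; "ft_torque": the same for the moment, N m; "grip_width": opening from 0.0 (shut) to 1.0 (fully open); "finger_force": force on a finger pad.
Only numpy, scipy, OpenCV 4.12 (cv2) and the standard library are available. Lean on these libraries where they do the work, as an engineer would, in place of code of your own. Each camera call takes 0.05 s, during which the arm holds its last target. There are 200 camera calls.

## Working session

There is one attempt and no reset: what is moved stays moved. The work goes in short steps, Python scripts to look and compute and a shell command to move; the robot and the scene stay as the last step left them, time stands still between calls to the robot, and variables do not carry over. Pictures are saved under pics/ and viewed, at most 10 in all, crops included, and the job is handed in when it is done.

```bash
mkdir -p pics; ls; python3 - <<'E'
from cell import manip
import cv2,numpy as np
np.set_printoptions(precision=4,suppress=True)
for c in("scene","top"):
    im=manip.get_image(c); cv2.imwrite(f"pics/{c}0.png",im[:,:,::-1])
    k=manip.get_calibration(c); print(c,k)
print(manip.get_calibration("wrist"),manip.grasp_offset,manip.get_state())
E
```

```text
pics
scene {'mtx': array([[499.5495,   0.    , 326.6069],
       [  0.    , 499.5495, 196.5622],
       [  0.    ,   0.    ,   1.    ]]), 'k1': 0.047606484448806566, 'R': array([[-0.7606, -0.649 ,  0.0164],
       [-0.4687,  0.5315, -0.7056],
       [ 0.4492, -0.5444, -0.7084]]), 't': array([0.4308, 0.2482, 1.3067])}
top {'mtx': array([[387.2806,   0.    , 318.7887],
       [  0.    , 387.2806, 199.3446],
       [  0.    ,   0.    ,   1.    ]]), 'k1': 0.028666105736063006, 'R': array([[-0.0199, -0.9998,  0.0064],
       [-0.9875,  0.0187, -0.1564],
       [ 0.1563, -0.0095, -0.9877]]), 't': array([0.0362, 0.5024, 1.0165])}
{'mtx': array([[326.5554,   0.    , 323.2223],
       [  0.    , 326.5554, 200.1665],
       [  0.    ,   0.    ,   1.    ]]), 'k1': -0.017959881472543564, 'mount': array([[ 0.0003, -0.9444, -0.3287,  0.0849],
       [ 1.    ,  0.0004, -0.0002, -0.0017],
       [ 0.0003, -0.3287,  0.9444, -0.0708],
       [ 0.    ,  0.    ,  0.    ,  1.    ]])} 0.0539 {'time_s': 0.1, 'joint_pos': array([-77.562 ,  17.7002,  93.6837,   0.0014,  68.7384,  -3.9926]), 'dq': array([ 0.091 , -0.0936, -0.2217,  0.0104, -0.0406,  0.0596]), 'joint_efforts': array([ -0.0001, -41.6409, -27.7646,  -0.0001,   0.0041,   0.    ]), 'eef_pos': array([ 0.1766, -0.5989,  0.3027]), 'orientation': array([[ 0.9592,  0.2828, -0.0004],
       [ 0.2828, -0.9592,  0.0021],
       [ 0.0002, -0.0021, -1.    ]]), 'wrist_force': array([-0.4172, -0.8421, -0.0596]), 'ft_torque': array([-0.0244, -0.0218,  0.0071]), 'finger_force': 0.0, 'grip_width': 0.9948388172444791}
```

View pics/scene0.png

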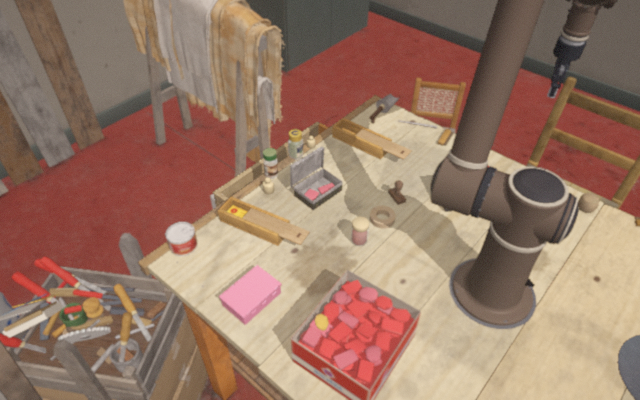

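View pics/top0.png

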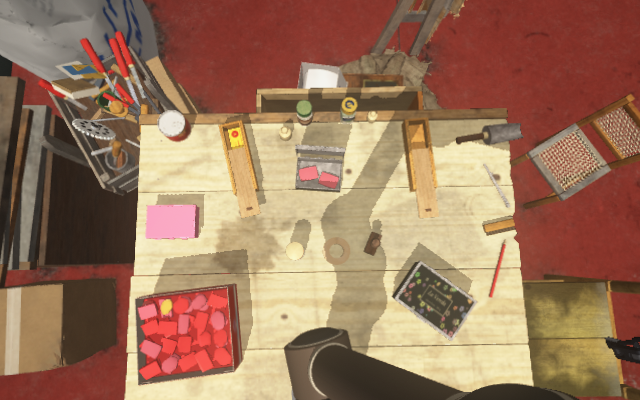

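The scene shows these candidates (top image):
- **Boxes:** the left one at (240,165) has yellow cartons in it, so it is the full box. The right one at (420,165) is empty.
- **Tins:** the grey one at (318,170) is open, holds sachets and stands between the boxes. The others are pink (172,221), dark printed (435,298) and big red (188,332). The grey one fits: it isn't pink, it is the smallest of the rest, and its lid is raised.

I'll confirm with one enlarged crop.

```bash
cat > h.py <<'E'
import numpy as np,cv2
from cell import manip
np.set_printoptions(precision=4,suppress=True)
def cam(c,st=None):
    k=manip.get_calibration(c)
    if c=="wrist":
        M=np.array(k["mount"]);W=np.eye(4);W[:3,:3]=st["orientation"];W[:3,3]=st["eef_pos"];W=W@M
        return k["mtx"],k["k1"],W[:3,:3].T,-W[:3,:3].T@W[:3,3]
    return k["mtx"],k["k1"],k["R"],k["t"]
def at(K,px,z):
    m,k1,R,t=K
    n=cv2.undistortPoints(np.array([[px]],float),m,np.array([k1,0,0,0.]))[0,0]
    d=R.T@[*n,1.];o=-R.T@t
    return o+d*(z-o[2])/d[2]
def proj(K,X):
    m,k1,R,t=K
    return cv2.projectPoints(np.array(X,float).reshape(-1,3),cv2.Rodrigues(R)[0],t,m,np.array([k1,0,0,0.]))[0][:,0]
E
python3 - <<'E'
import cv2
a=cv2.imread("pics/top0.png")[105:225,210:450]; b=cv2.imread("pics/scene0.png")[115:250,205:415]
A=cv2.resize(a,None,fx=3.3,fy=3.3,interpolation=cv2.INTER_CUBIC)
cv2.imwrite("pics/topc.png",A)
E
```

```text
(no output)
```

View pics/topc.png

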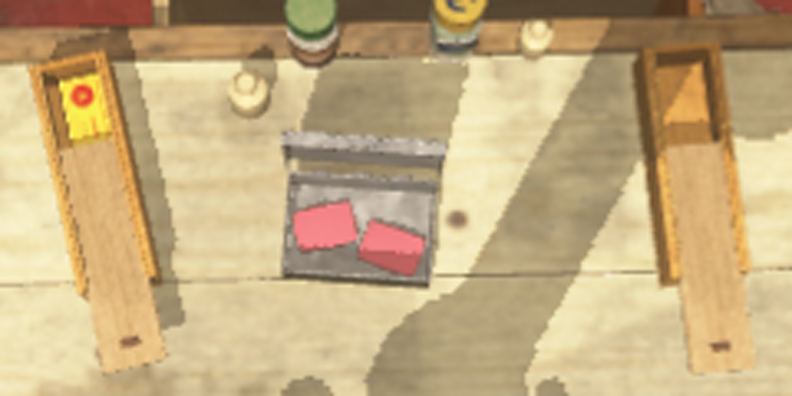

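The crop confirms it. The left box has yellow cartons at its far end, and its lid end is at crop (134,365). The right box is empty. The grey tin between them has two pink sachets and an upright lid whose top edge is at crop (283..445, 132..145). Next I'll locate them.

```bash
python3 - <<'E'
from h import *
K=cam("top")
P=lambda u,v,z:at(K,(210+u/3.3-.3,105+v/3.3-.3),z)
for n,pts,z in(("box FL FR NR NL",[(32,68),(105,52),(157,280),(80,293)],.045),("lidend",[(102,372),(167,357)],.042),
 ("tin rim NL NR FL FR",[(284,280),(430,287),(290,178),(438,185)],.031),("lid top front",[(285,155),(445,165)],.12),("lid top back",[(285,132),(445,143)],.12)):
    p=[P(u,v,z) for u,v in pts]; print(n);print(np.array(p))
    if n[0]=='b': p=np.array(p); a=(p[0]+p[1]-p[2]-p[3])/2; print("c",p.mean(0),"len",np.linalg.norm(a),"yaw",np.degrees(np.arctan2(a[1],a[0])))
# names via detectors
manip.get_image("scene");S=cam("scene")
for t in("full_box_lid_end","tin_lid_front","weight","stamp","tape","saffron","jar_a"):
    for c in("top",):
        for d in manip.boxes_of(c,t)[:4]: print(t,c,round(d["score"],2),np.round(d["rect"]))
E
```

```text
box FL FR NR NL
[[0.716  0.299  0.045 ]
 [0.7292 0.2378 0.045 ]
 [0.5323 0.1932 0.045 ]
 [0.5226 0.2562 0.045 ]]
c [0.625  0.2465 0.045 ] len 0.19998950332318757 yaw 12.625551512388876
lidend
[[0.4573 0.238  0.042 ]
 [0.4686 0.1851 0.042 ]]
tin rim NL NR FL FR
[[ 0.5329  0.0894  0.031 ]
 [ 0.5247 -0.0325  0.031 ]
 [ 0.6206  0.0833  0.031 ]
 [ 0.6122 -0.0418  0.031 ]]
lid top front
[[ 0.6151  0.083   0.12  ]
 [ 0.6048 -0.041   0.12  ]]
lid top back
[[ 0.6336  0.0828  0.12  ]
 [ 0.6225 -0.0416  0.12  ]]
full_box_lid_end top 0.71 [230. 146. 260. 218.]
tin_lid_front top 0.96 [296. 142. 342. 152.]
tin_lid_front top 0.75 [394. 260. 473. 340.]
tin_lid_front top 0.7 [146. 205. 198. 237.]
weight top 0.56 [362. 233. 378. 254.]
weight top 0.36 [321. 236. 352. 266.]
stamp top 0.73 [362. 232. 378. 256.]
tape top 0.79 [322. 236. 350. 268.]
saffron top 0.86 [282. 240. 307. 260.]
saffron top 0.61 [230. 148. 259. 219.]
jar_a top 0.77 [337. 100. 356. 121.]
jar_a top 0.56 [295. 103. 312. 126.]
```

```bash
python3 -m creep '[{"hand":0,"linear":[40,-45,0],"turn":3.8},{"hand":0,"linear":[40,-45,0],"turn":0},{"hand":0,"linear":[40,-45,0],"turn":0},{"hand":0,"linear":[40,-45,0],"turn":0},{"hand":0,"linear":[40,-45,0],"turn":0},{"hand":0,"linear":[40,-45,0],"turn":0},{"hand":0,"linear":[25,-55,0],"turn":0},{"hand":0,"linear":[25,-55,0],"turn":0},{"hand":0,"linear":[25,-55,0],"turn":0},{"hand":0,"linear":[25,-55,0],"turn":0}]' 40
python3 - <<'E'
from h import *
K=cam("top")
# bystanders near the tin's back: base pixels
for n,p in(("knobA",(285,136)),("knobB",(373,121)),("jarL",(305,122)),("jarR",(347,120)),("saffron",(295,256)),("tape",(336,250)),("stamp",(372,250))): print(n,at(K,p,0.0))
E
```

```text
time_s: 1.75
eef_pos: [0.3981, -0.0433, 0.3045]
orientation: [[0.976, 0.218, 0.002], [0.218, -0.976, -0.0], [0.002, 0.001, -1.0]]
wrist_force: [0.7, 0.1, -0.3]
grip_width: -0.002
finger_force: 0.0
knobA [0.6971 0.1204 0.    ]
knobB [ 0.7379 -0.1368  0.    ]
jarL [0.7385 0.0618 0.    ]
jarR [ 0.7424 -0.061   0.    ]
saffron [0.3521 0.095  0.    ]
tape [ 0.3663 -0.0188  0.    ]
stamp [ 0.3644 -0.1185  0.    ]
```

```bash
python3 -m creep '[{"hand":0,"linear":[11,-47,10],"turn":0},{"hand":0,"linear":[11,-47,10],"turn":0},{"hand":0,"linear":[11,-47,10],"turn":0},{"hand":0,"linear":[11,-47,10],"turn":0},{"hand":0,"linear":[11,-47,10],"turn":0},{"hand":0,"linear":[0,0,0],"turn":0}]'
python3 - <<'E'
from h import *
st=manip.get_state();im=manip.get_image("wrist")[:,:,::-1].copy();K=cam("wrist",st)
X=[(0.463,.2115,.0395),(.4573,.238,.042),(.4686,.1851,.042),(.5226,.2562,.045),(.5323,.1932,.045)]
for p in proj(K,X): cv2.circle(im,tuple(int(round(v)) for v in p),2,(255,0,0),-1)
tip=st["eef_pos"]+st["orientation"]@[0,0,.073]; p=proj(K,tip)[0]; print(p); cv2.circle(im,tuple(int(round(v)) for v in p),3,(0,255,0),-1)
cv2.imwrite("pics/w1.png",im)
E
```

```text
time_s: 2.5
eef_pos: [0.3995, 0.1986, 0.2535]
orientation: [[0.975, 0.223, -0.001], [0.223, -0.975, 0.0], [-0.001, -0.001, -1.0]]
wrist_force: [-0.1, 0.6, 0.9]
grip_width: 0.001
finger_force: 0.0
[326.634 265.621]
```

View pics/w1.png

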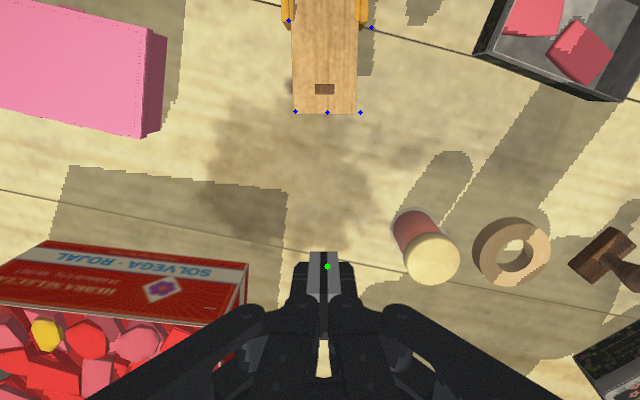

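The wrist view matches the estimate: the lid end spans (295..360, 112), straight ahead of the closed fingertips at (327,265). The way down is clear, so I'll lower, then push.

```bash
python3 -m creep '[{"hand":0,"linear":[10,0,50],"turn":0},{"hand":0,"linear":[10,0,50],"turn":0},{"hand":0,"linear":[10,0,50],"turn":0},{"hand":0,"linear":[10,0,0],"turn":0},{"hand":0,"linear":[10,0,0],"turn":0},{"hand":0,"linear":[10,0,0],"turn":0},{"hand":0,"linear":[10,0,0],"turn":0}]'
python3 -m creep '[{"hand":0,"linear":[8,0,0],"turn":0},{"hand":0,"linear":[8,0,0],"turn":0},{"hand":0,"linear":[8,0,0],"turn":0},{"hand":0,"linear":[6,0,0],"turn":0},{"hand":0,"linear":[6,0,0],"turn":0},{"hand":0,"linear":[0,0,0],"turn":0}]'
```

```text
time_s: 3.42
eef_pos: [0.4703, 0.2119, 0.1061]
orientation: [[0.976, 0.219, 0.004], [0.219, -0.976, 0.001], [0.004, -0.0, -1.0]]
wrist_force: [-0.5, -0.1, 0.3]
grip_width: -0.0
finger_force: 0.3
time_s: 4.18
eef_pos: [0.5041, 0.2195, 0.1038]
orientation: [[0.976, 0.219, 0.001], [0.219, -0.976, 0.0], [0.001, -0.0, -1.0]]
wrist_force: [0.5, -0.1, -0.7]
grip_width: -0.002
finger_force: 0.0
```

```bash
python3 -m creep '[{"hand":0,"linear":[5,0,0],"turn":0},{"hand":0,"linear":[4,0,0],"turn":0},{"hand":0,"linear":[3,0,0],"turn":0},{"hand":0,"linear":[0,0,0],"turn":0}]'
python3 - <<'E'
from h import *
im=manip.get_image("top")[105:225,210:450,::-1]
cv2.imwrite("pics/t2.png",cv2.resize(im,None,fx=3.3,fy=3.3,interpolation=cv2.INTER_CUBIC))
E
```

```text
time_s: 4.68
eef_pos: [0.5157, 0.2221, 0.1039]
orientation: [[0.976, 0.219, 0.001], [0.219, -0.976, 0.0], [0.001, -0.0, -1.0]]
wrist_force: [-0.0, 0.2, -0.1]
grip_width: 0.003
finger_force: 0.0
```

View pics/t2.png

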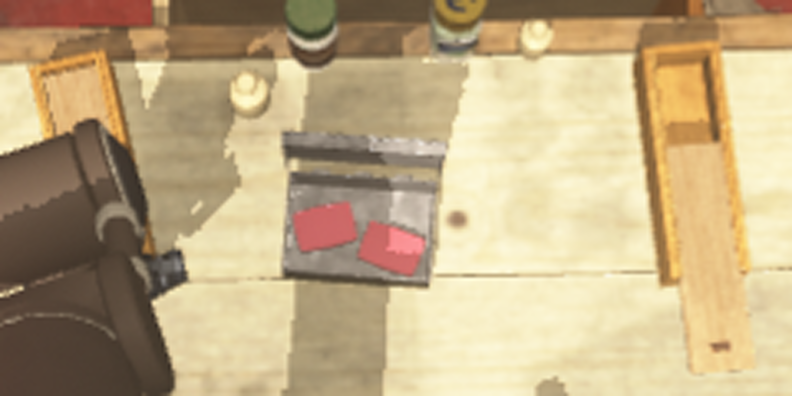

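The lid now covers the opening (crop 45..120, 75..130), and the box hasn't moved. I'll go on in small steps until it stops.

```bash
python3 -m creep '[{"hand":0,"linear":[1.5,0,0],"turn":0},{"hand":0,"linear":[1.5,0,0],"turn":0},{"hand":0,"linear":[0,0,0],"turn":0}]'; python3 -m creep '[{"hand":0,"linear":[1.5,0,0],"turn":0},{"hand":0,"linear":[1.5,0,0],"turn":0}]'
```

```text
time_s: 5.1
eef_pos: [0.5184, 0.2227, 0.1039]
orientation: [[0.976, 0.219, 0.0], [0.219, -0.976, 0.0], [0.0, -0.0, -1.0]]
wrist_force: [-0.8, -0.7, -0.1]
grip_width: -0.003
finger_force: 0.1
time_s: 5.35
eef_pos: [0.5191, 0.2228, 0.1035]
orientation: [[0.976, 0.219, -0.006], [0.219, -0.976, -0.002], [-0.006, 0.0, -1.0]]
wrist_force: [-6.7, -1.4, 5.7]
grip_width: 0.003
finger_force: 3.6
```

```bash
python3 -m creep '[{"hand":0,"linear":[-20,0,0],"turn":0},{"hand":0,"linear":[-30,0,0],"turn":0},{"hand":0,"linear":[0,0,-50],"turn":0},{"hand":0,"linear":[0,0,-50],"turn":0},{"hand":0,"linear":[0,0,-50],"turn":0},{"hand":0,"linear":[0,0,0],"turn":0}]'
python3 - <<'E'
from h import *
st=manip.get_state();im=manip.get_image("wrist")[:,:,::-1].copy()
cv2.imwrite("pics/w2.png",cv2.resize(im[:200,180:480],None,fx=2.6,fy=2.6,interpolation=cv2.INTER_CUBIC))
E
```

```text
time_s: 6.1
eef_pos: [0.476, 0.2136, 0.2594]
orientation: [[0.976, 0.219, 0.012], [0.219, -0.976, 0.004], [0.013, -0.001, -1.0]]
wrist_force: [-0.0, 1.1, 0.4]
grip_width: 0.005
finger_force: 0.0
```

View pics/w2.png

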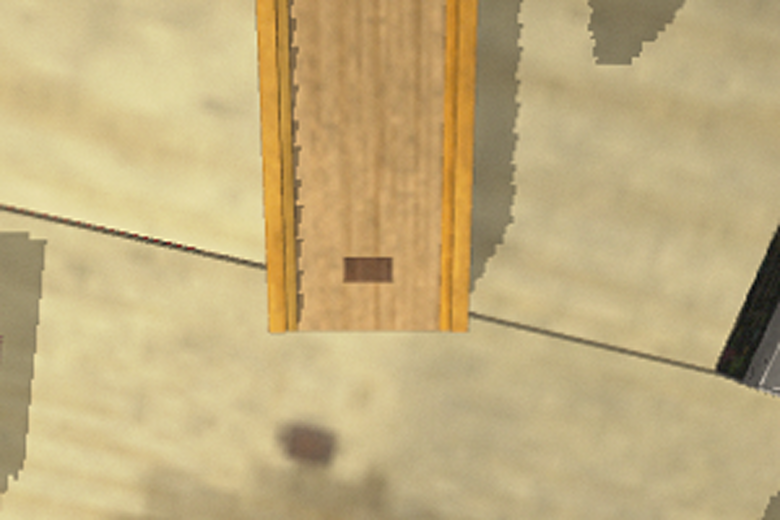

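The full box lid is home: its end at row 332 is level with the walls. Now the tin. I'll go above and behind its raised lid.

```bash
python3 -m creep '[{"hand":0,"linear":[0,0,0],"turn":8.3},{"hand":0,"linear":[0,0,0],"turn":8.3},{"hand":0,"linear":[49,46,0],"turn":0},{"hand":0,"linear":[49,46,0],"turn":0},{"hand":0,"linear":[49,46,0],"turn":0},{"hand":0,"linear":[49,46,0],"turn":0},{"hand":0,"linear":[0,0,0],"turn":0}]'
python3 - <<'E'
from h import *
st=manip.get_state();im=manip.get_image("wrist")[:,:,::-1].copy();K=cam("wrist",st)
X=[(.6336,.0828,.12),(.6225,-.0416,.12),(.626,.021,.042)]
for p in proj(K,X): cv2.circle(im,tuple(int(round(v)) for v in p),2,(255,0,0),-1)
tip=st["eef_pos"]+st["orientation"]@[0,0,.073]
cv2.circle(im,tuple(int(round(v)) for v in proj(K,tip)[0]),2,(0,255,0),-1)
cv2.imwrite("pics/w3.png",im)
E
```

```text
time_s: 7.02
eef_pos: [0.6441, 0.0252, 0.2512]
orientation: [[0.997, -0.074, -0.001], [-0.074, -0.997, -0.001], [-0.001, 0.001, -1.0]]
wrist_force: [-1.0, 0.0, 0.2]
grip_width: -0.002
finger_force: 0.0
```

View pics/w3.png

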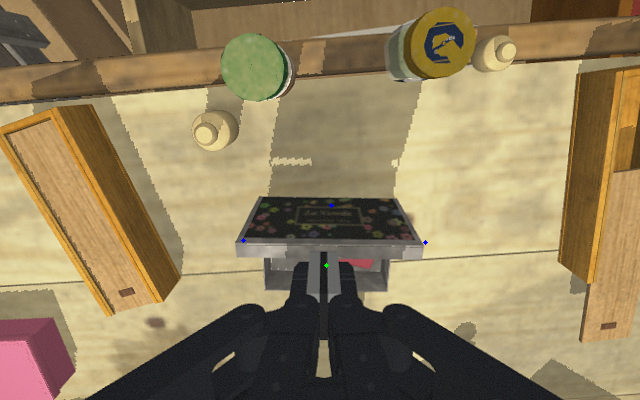

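The lid's printed outer face shows, with its top edge at (238..425, 243) and its hinge side at row 198. This fits the estimate, so the lid is near upright. The fingers are centred on it. I'll go down behind it, then push it over along its arc.

```bash
python3 -m creep '[{"hand":0,"linear":[12,2,0],"turn":0},{"hand":0,"linear":[12,2,0],"turn":0},{"hand":0,"linear":[0,0,0],"turn":0},{"hand":0,"linear":[0,0,25],"turn":0},{"hand":0,"linear":[0,0,25],"turn":0},{"hand":0,"linear":[0,0,25],"turn":0},{"hand":0,"linear":[0,0,0],"turn":0},{"hand":0,"linear":[0,0,0],"turn":0}]'
```

```text
time_s: 8.07
eef_pos: [0.6665, 0.0238, 0.1799]
orientation: [[0.998, -0.069, 0.001], [-0.069, -0.998, -0.0], [0.001, -0.0, -1.0]]
wrist_force: [0.2, 0.1, -0.6]
grip_width: -0.003
finger_force: 0.0
```

```bash
python3 -m creep '[{"hand":0,"linear":[-8,0,2],"turn":0},{"hand":0,"linear":[-8,0,2],"turn":0},{"hand":0,"linear":[-8,0,2],"turn":0},{"hand":0,"linear":[-6,0,0],"turn":0},{"hand":0,"linear":[-6,0,0],"turn":0},{"hand":0,"linear":[-6,0,0],"turn":0},{"hand":0,"linear":[-9,0,2],"turn":0},{"hand":0,"linear":[-9,0,2],"turn":0},{"hand":0,"linear":[0,0,0],"turn":0}]'
```

```text
time_s: 9.2
eef_pos: [0.6046, 0.0276, 0.1682]
orientation: [[0.998, -0.069, -0.003], [-0.069, -0.998, -0.0], [-0.003, 0.0, -1.0]]
wrist_force: [0.0, -0.7, 0.1]
grip_width: 0.002
finger_force: 0.0
```

```bash
python3 -m creep '[{"hand":0,"linear":[-8,0,4.5],"turn":0},{"hand":0,"linear":[-8,0,4.5],"turn":0},{"hand":0,"linear":[-7,0,6],"turn":0},{"hand":0,"linear":[-7,0,6],"turn":0},{"hand":0,"linear":[0,0,0],"turn":0}]'
python3 - <<'E'
from h import *
im=manip.get_image("scene")[100:260,200:440,::-1]
cv2.imwrite("pics/s2.png",cv2.resize(im,None,fx=3.3,fy=3.3,interpolation=cv2.INTER_CUBIC))
E
```

```text
time_s: 9.82
eef_pos: [0.5746, 0.0296, 0.1467]
orientation: [[0.998, -0.069, -0.003], [-0.069, -0.998, -0.0], [-0.003, 0.0, -1.0]]
wrist_force: [0.4, -0.1, 0.3]
grip_width: -0.003
finger_force: 0.0
```

View pics/s2.png

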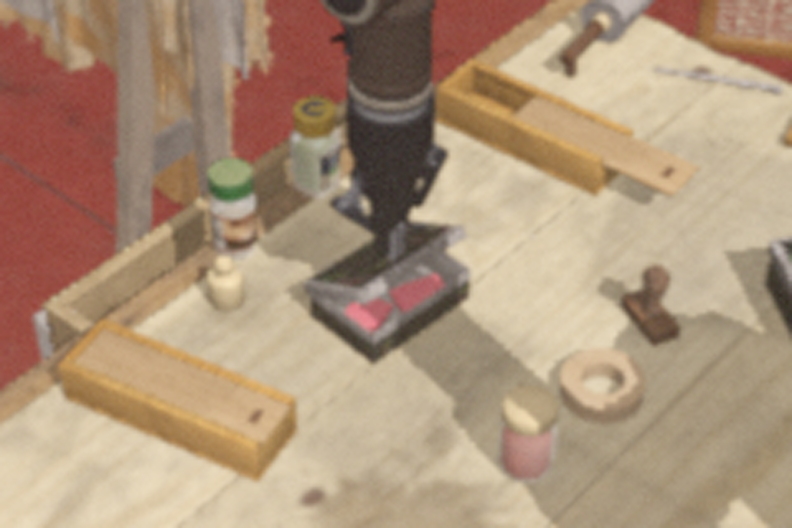

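The tin's lid at crop (385,260) is about 30° from shut and following the fingers, and the tin is still in place. I'll press on down.

```bash
python3 -m creep '[{"hand":0,"linear":[-4,0,6],"turn":0},{"hand":0,"linear":[-4,0,6],"turn":0},{"hand":0,"linear":[-2,0,6],"turn":0},{"hand":0,"linear":[-2,0,6],"turn":0},{"hand":0,"linear":[0,0,4],"turn":0},{"hand":0,"linear":[0,0,0],"turn":0}]'
python3 -m creep '[{"hand":0,"linear":[0,0,1.5],"turn":0},{"hand":0,"linear":[0,0,1.5],"turn":0},{"hand":0,"linear":[0,0,0],"turn":0}]'
```

```text
time_s: 10.62
eef_pos: [0.5638, 0.0304, 0.1192]
orientation: [[0.998, -0.069, -0.001], [-0.069, -0.998, -0.0], [-0.001, 0.0, -1.0]]
wrist_force: [-0.1, 0.2, -0.1]
grip_width: -0.001
finger_force: 0.0
time_s: 11.0
eef_pos: [0.5643, 0.0304, 0.1168]
orientation: [[0.998, -0.069, 0.0], [-0.069, -0.998, -0.0], [0.0, -0.0, -1.0]]
wrist_force: [0.5, 0.6, 0.1]
grip_width: 0.0
finger_force: 0.0
```

```bash
python3 -m creep '[{"hand":0,"linear":[0,0,1.5],"turn":0},{"hand":0,"linear":[0,0,1.5],"turn":0},{"hand":0,"linear":[0,0,0],"turn":0}]'
python3 -m creep '[{"hand":0,"linear":[0,0,1],"turn":0},{"hand":0,"linear":[0,0,1],"turn":0},{"hand":0,"linear":[0,0,0],"turn":0}]'
```

```text
time_s: 11.38
eef_pos: [0.5642, 0.0305, 0.1147]
orientation: [[0.998, -0.069, -0.001], [-0.069, -0.998, -0.0], [-0.001, 0.0, -1.0]]
wrist_force: [-2.6, -0.2, 6.5]
grip_width: 0.001
finger_force: 3.3
time_s: 11.75
eef_pos: [0.5643, 0.0305, 0.1145]
orientation: [[0.998, -0.069, -0.001], [-0.069, -0.998, -0.0], [-0.001, 0.0, -1.0]]
wrist_force: [-5.9, 0.1, 16.9]
grip_width: 0.003
finger_force: 8.6
```

The force rose to 17 N with the tips stopped at 0.0415 m, so the lid is on its stop. I'll retract and check.

```bash
python3 -m creep '[{"hand":0,"linear":[0,0,-20],"turn":0},{"hand":0,"linear":[0,0,-50],"turn":0},{"hand":0,"linear":[0,0,-50],"turn":0},{"hand":0,"linear":[-50,0,-30],"turn":0},{"hand":0,"linear":[-60,0,0],"turn":0},{"hand":0,"linear":[-60,0,0],"turn":0},{"hand":0,"linear":[0,0,0],"turn":0},{"hand":0,"linear":[0,0,0],"turn":0}]'
python3 - <<'E'
from h import *
a=manip.get_image("scene")[110:260,200:420,::-1];b=manip.get_image("wrist")[:,:,::-1]
cv2.imwrite("pics/f.png",np.vstack([cv2.resize(a,(440,300),interpolation=cv2.INTER_CUBIC),cv2.resize(b,(440,275))]))
E
```

```text
time_s: 12.75
eef_pos: [0.3955, 0.0422, 0.2629]
orientation: [[0.998, -0.069, 0.004], [-0.069, -0.998, -0.0], [0.004, -0.0, -1.0]]
wrist_force: [0.7, -0.6, -1.0]
grip_width: 0.001
finger_force: 0.0
```

View pics/f.png

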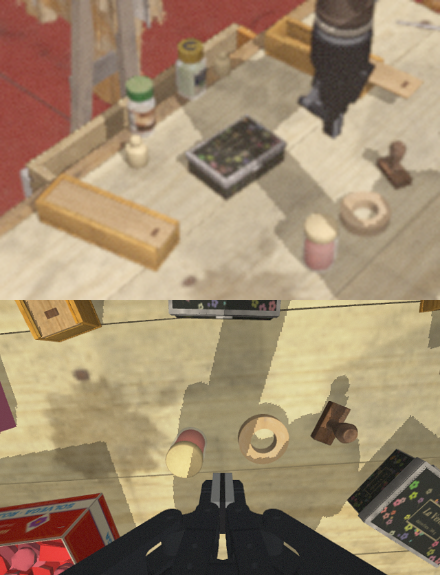

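The tin at (237,155) is shut flat and the full box at (108,220) is shut. The empty box is still open, the bystanders are in place, and the arm touches nothing.

```bash
python3 -c "
from cell import manip
print(manip.sign_off())"
```

```text
the job is handed in; nothing more can be done
None
```

The filled box's lid and the tin's lid are both pushed fully shut, the empty box is still open, nothing else looks moved in the final pictures, and the job is handed in; no verdict came back.

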